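# Lock the sieve basket into the rinse well

## Task

Pick up the sieve basket by its blue handle and hang it in the rinse well, its two lugs going down through the gaps between the dark hooks onto the orange ledge. Keeping it lightly pressed down, twist it clockwise (seen from above) under the hooks until you feel both lugs drop into the locking notches, then let go. Be gentle, never forcing the basket against the well, and leave the other things on the bench where they are.

Things in the scene. Friction and masses are not known exactly. Their poses are not given: they have to be found in the camera images.
- sieve: Loose aluminium sieve basket, 0.2 to 0.4 kg, standing on the bench; origin at the centre of its underside, z up. 44 mm high, outer radius 34 mm at the floor, 44 mm from 26 mm height up. Two round lugs stick out along its +y and -y; a blue handle bar runs along its x above it. Half a turn about z gives the same shape.
- handle (a point): Middle of the blue handle bar, 88 mm above the sieve's underside; axes as the sieve's. The bar is 90 mm long (x), 12 mm thick (y), 14 mm high (z), on two upright struts at x = +/-42 mm; below it is free down to 44 mm above the underside. Grip it from above, fingers closing along y.
- lug_a (a point): Centre of the sieve's +y lug, a steel pin 8 mm in diameter with a red tip, lying along y. This point is 55 mm from the sieve's axis and 34 mm above its underside; the tip reaches 64 mm from the axis.
- lug_b (a point): Centre of the sieve's -y lug, the same as the other.
- well: Fixed round rinse well on the bench, open at the top; origin at its centre on the bench, z up. Flange radius 74 mm, 6 mm thick. Wall, ledge and hooks lie between radius 48 and 60 mm. The dark hooks form a flat rim (top 64 mm, underside 58 mm above the bench) broken by two entry gaps on the well's +y and -y. All is rigid; sieve and well must never press with 40 N or more.
- gap_a (a point): Middle of the entry gap on the well's +y: 55 mm from the axis, at the rim's top, 64 mm above the bench; axes as the well's. The gap is 17 degrees (16 mm) wide: a lug has about 4 degrees to spare each way. On its anticlockwise side a dark column reaches down to the ledge.
- gap_b (a point): Middle of the entry gap on the well's -y, the same as the other.
- well_ledge (a point): On the well's axis, level with the top of the orange ledge, 46 mm above the bench. The ledge runs from below each gap clockwise (from above) under the hook to a notch 14 mm wide and 6 mm deep with a stop right behind it. The notches lie 33 to 77 degrees from the gaps, both alike, set anew each time: find by feel. Sieve underside: 16 mm above the bench on the ledge, 10 mm in the notches.
- bulb_cup: Bystander: steel cup with a blue bulb on top, radius 34 mm, 112 mm high, origin under its centre.
- carton: Bystander: open cardboard box 120 x 60 x 40 mm, origin under its centre.
- specimen_jar: Bystander: closed jar with a white cap, radius 25 mm, 65 mm high, origin under its centre.
- forceps: Bystander: steel forceps lying on the bench, 130 mm long, 10 mm wide, 6 mm high, origin under the centre.
Things that resemble listed ones, but are neither listed nor needed, are in the scene too. What is shaped like the sieve but purple is not meant.

How it is judged (in metres and radians):
On the way, in this order (a step that is already met when the one before it is completed fails the run):
1. the sieve hangs in the well with both lugs through the entry gaps, on the ledge (lug centres 48 to 53.5 mm above the bench, axis within 6 mm of the well's) (z of lug_a in the frame of well between 0.048 and 0.0535 m and z of lug_b in the frame of well between 0.048 and 0.0535 m and horizontal distance between sieve and well below 0.006 m), for 0.1 s.
2. both lugs have dropped into the locking notches (lug centres below 46.5 mm) (z of lug_a in the frame of well between 0.041 and 0.0465 m and z of lug_b in the frame of well between 0.041 and 0.0465 m and horizontal distance between sieve and well below 0.006 m and angle between sieve's own z axis and vertical below 0.06 rad), for 0.2 s.
At the end, for the whole second after the job is handed in: Both lugs lie in the locking notches (lug centres 41 to 46.5 mm above the bench), the sieve level within 0.06 rad and its axis within 6 mm of the well's, at rest and released; each bystander within 30 mm of where it stood (all of step 2 and linear speed of sieve below 0.02 m/s and angular speed of sieve below 0.1 rad/s and distance of each of bulb_cup, carton, specimen_jar, forceps from where it was at the start of the episode below 0.03 m); the robot touches nothing.
It fails at once if the sieve is forced against the well with more than 40 N (contact force between sieve and well above 40 N).
It fails at once if a bystander is pushed more than 30 mm or tipped over (distance of any of bulb_cup, carton, specimen_jar, forceps from where it was at the start of the episode above 0.03 m or angle between any of bulb_cup, carton, specimen_jar, forceps's own z axis and vertical above 0.5 rad).
It also fails if it takes over 72 s, if anything falls off the work surface, if the arm or the gripper's body presses on something with over 40 N, if the wrist force passes 120 N, or if a joint passes its speed limit or range.

## Robot

A 7-joint arm with a two-finger parallel gripper is mounted at the origin on the work surface. World frame = base frame: x ahead of the robot, y to its left, z up, the work surface at z = 0. Lengths are in m, angles in degrees, forces in N, time in s.
With the tool pointing down it reaches from about 0.425 to 0.875 m from the base axis. Payload 4.7 kg.
Tool frame: the origin (TCP) lies at the very end of the fingers, on their centre line; the grasp point (between the pads) lies 19 mm behind it; z points along the fingers, y is the line along which they close (so a half turn about z gives the same grasp; the last joint's range is limited). The gripper opens to 87 mm and grips with 3 to 60 N. Pads are 19 mm wide; open, the fingers measure 117 mm over their backs; the gripper's body (75 mm by 190 mm) begins 51 mm behind the grasp point.
Start: joints at [-72.76, 18.392, -4.016, 83.108, 1.295, 78.541, -3.26], TCP at [0.184, 0.623, 0.223] pointing down, gripper open.
Joint ranges: [-163.93, 163.93], [-17.29, 119.83], [-79.2, 71.16], [3.27, 140.29], [-89.18, 269.18], [5.43, 117.66], [-154.24, 154.24]. Speed limits (degrees/s): [147.25, 147.25, 180, 180, 180, 180, 180].

## Interface

Orientations are given as [roll, pitch, yaw] about the fixed x, y, z axes, in that order (R = Rz(yaw) Ry(pitch) Rx(roll)).
In Python, from cell import get_obs, eyes, env gives the robot as it stands.
- The arm moves only by the tool servo_tool, never from a script. Its argument "series" is a list that holds one entry, the list of rows, each a list of 7 numbers: the shift along the tool's x, y, z in units of 300 mm (1.0 is 300 mm), then the turn, a rotation vector about the tool's x, y, z in units of pi rad (1.0 is pi rad), then the opening, from 0 (shut) to 1 (fully open). In form: [[[tx, ty, tz, wx, wy, wz, gripper], ...]]. A call has 1 to 12 rows; each row is the pose to reach, as a shift and turn from the pose commanded when the call began, along the tool's axes at that moment, turning the shorter way round; what a row does not reach only later rows make up. A row lasts 1/12 s, in which the tool goes at most 41.7 mm and 7.16 degrees, less where a joint would pass 70% of its speed; a pose out of reach is approached as far as the arm can. A call with a number of a shift or a turn outside -1 to 1 is refused whole. A call with a gripper value outside its range is refused whole. The fingers move at their own pace and stop on an object; "grip_force" is the grip in N (left out, the last holds). Time passes only in rows, so rows that repeat a pose let the fingers close. It gives the time, the measured TCP pose, the force, the opening and the grip force at its end, in the units of the state.
- get_obs(): the state, without advancing time (a new reading comes with each control period).
- eyes.read_camera(name): name is "side" or "top"; returns a dict with "frame" (480x640x3 uint8, red, green, blue), "depth" (480x640 float32, m along the optical axis (not along the pixel's ray), 0 where there is no reading), "fx", "fy", "cx", "cy" (pixels), "origin" and "rotation" of the camera in the world. Camera axes: x right, y down, z forward; pixel columns grow to the right and rows downward; lengths in m; the calibration is good to about 2 mm. A picture is of the moment at which its call begins.
- env.sign_off(): hands the job in; it is judged then, once.
The state is a dict: "time_s": time; "qpos": joint angles; "joint_velocities": joint speeds; "effort": joint torques, N m; "tool_pos": TCP position; "tool_rot": TCP orientation; "force": force on the tool from outside, world axes, zero at the start; "wrist_torque": the same for the moment, N m; "grip_width": finger opening in m; "grasp_force": force on a finger pad.
Only numpy, scipy, OpenCV 4.12 (cv2) and the standard library are available. Lean on these libraries where they do the work, as an engineer would, in place of code of your own. Each camera call takes 0.05 s, during which the arm holds its last target. There are 200 camera calls.

## Working session

There is one attempt and no reset: what is moved stays moved. The work goes in short steps, Python scripts to look and compute and a tool call to move; the robot and the scene stay as the last step left them, time stands still between calls to the robot, and variables do not carry over. Pictures are saved under pics/ and viewed, at most 10 in all, crops included, and the job is handed in when it is done.

Besides the shell and the picture viewer there is one more tool, called after "Emit:" as name(argument=value, ...), one argument or row to a line, values as JSON. servo_tool: Moves the arm, as the interface text tells. Shifts and turns lie within -1 to 1; 1 stands for 300 mm of shift or pi rad of turn. Its arguments: {"type":"object","properties":{"series":{"type":"array"},"grip_force":{"type":"number"}},"required":["series"]}

```bash
mkdir -p pics; ls
cat > look.py <<'E'
from cell import get_obs, eyes, env
import cv2, numpy as np, pickle, sys
def snap(n):
    d=eyes.read_camera(n); pickle.dump(d,open(n+'.pkl','wb')); return d
def pt(d,u,v,z=None):
    r=np.array([(u-d['cx'])/d['fx'],(v-d['cy'])/d['fy'],1.0]); R=np.array(d['rotation']);o=np.array(d['origin'])
    if z is None: return o+R@(r*d['depth'][int(v),int(u)])
    w=R@r; return o+w*(z-o[2])/w[2]
E
python3 - <<'E'
from look import *
for n in('top','side'):
    d=snap(n); cv2.imwrite(f'pics/{n}0.png',d['frame'][:,:,::-1]); print(n,d['fx'],d['origin'],np.round(d['rotation'],3).tolist())
print(get_obs())
E
```

```text
pics
top 580.3809040821208 [ 0.21612288 -0.06509038  1.64492678] [-168.784, 0.906, -90.779]
side 578.9803921818549 [ 0.16828285 -1.01165519  0.84867765] [-126.787, -1.223, -19.424]
{'time_s': 0.1, 'qpos': array([-72.75927264,  18.43459395,  -4.01714042,  83.1664963 ,
         1.29336664,  78.5390994 ,  -3.25813708]), 'joint_velocities': array([-0.07697615, -0.13648841, -0.0589014 , -0.26514721, -0.01464487,
        0.06690698,  0.09756625]), 'effort': array([ 2.33518758e-04, -4.92571092e+01, -4.05312767e-01, -3.13397813e+01,
       -6.40337658e-02,  3.96081386e-02,  7.08537050e-05]), 'tool_pos': array([0.18376546, 0.62298878, 0.22158596]), 'tool_rot': array([-1.79904953e+02,  3.18106613e-03,  1.63571902e+02]), 'force': array([ 0.35735678,  0.653931  , -0.2598991 ]), 'wrist_torque': array([ 0.01141182, -0.00558613, -0.02146784]), 'grasp_force': 0.0, 'grip_width': 0.08728640146240646}
```

View pics/top0.png

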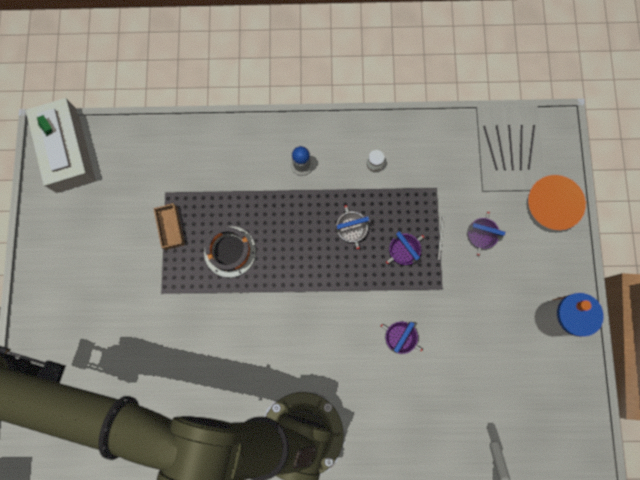

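View pics/side0.png

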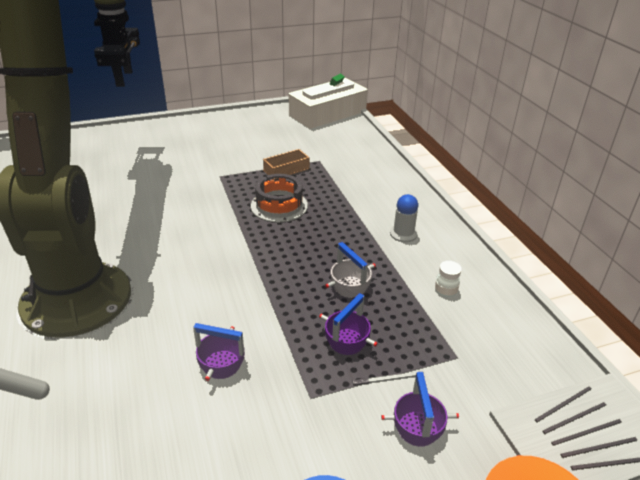

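Top picture, candidates for the sieve: aluminium basket (352,227), and purple ones at (405,248), (402,337) and (486,234). Only (352,227) is aluminium, so I choose that one. The well is at (230,251), the carton at (169,227), the bulb cup at (301,158), the jar at (376,160) and the forceps at (441,240). The side picture agrees: sieve (351,272), well (279,195). Next I take a close crop of sieve and well.

```bash
sed -i "s/R=np.array(d\['rotation'\])/R=Rot.from_euler('xyz',d['rotation'],degrees=True).as_matrix()/; 2a from scipy.spatial.transform import Rotation as Rot" look.py
python3 - <<'E'
from look import *
d=pickle.load(open('top.pkl','rb')); f=d['frame'][:,:,::-1]
a=cv2.resize(f[190:265,315:390],None,fx=8,fy=8,interpolation=cv2.INTER_CUBIC)[:600,:400+0] if 0 else cv2.resize(f[195:265,317:387],(400,400),interpolation=cv2.INTER_CUBIC)
b=cv2.resize(f[215:285,195:265],(400,400),interpolation=cv2.INTER_CUBIC)
cv2.imwrite('pics/crop1.png',np.hstack([a,b]))
print(pt(d,500,400),pt(d,300,280),pt(d,352,222),pt(d,230,251))
E
```

```text
[ 0.07964917 -0.54008424  0.00389728] [ 0.41616052  0.00090965 -0.00127037] [ 0.56154994 -0.14651899  0.09470467] [0.50193932 0.20089759 0.00653309]
```

View pics/crop1.png

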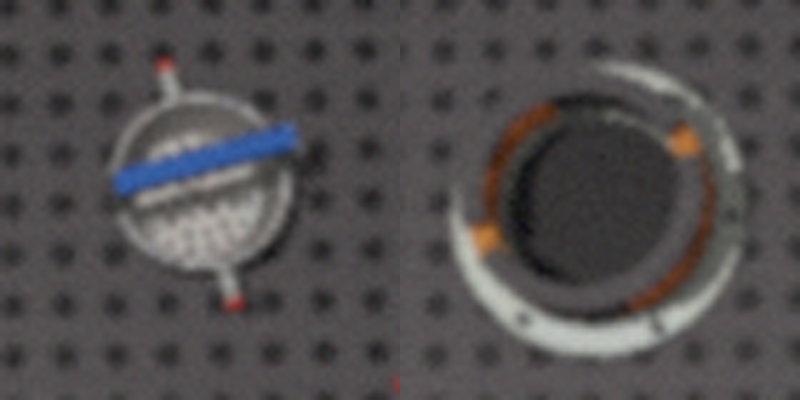

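Close crop: left, the aluminium basket with its blue bar from (117,182) to (297,135) and red tips at (164,65) and (234,303), so the choice is confirmed. Right, the well, with orange entry gaps at (685,140) and (487,237). Next I measure with sub-pixel centroids from both cameras.

```bash
cat > meas.py <<'E'
from look import *
def blobs(d,lo,hi,box):
    h=cv2.cvtColor(d['frame'],cv2.COLOR_RGB2HSV); m=cv2.inRange(h,lo,hi)
    k=np.zeros_like(m); x0,y0,x1,y1=box; k[y0:y1,x0:x1]=m[y0:y1,x0:x1]
    n,_,s,c=cv2.connectedComponentsWithStats(k); return [(s[i,4],c[i]) for i in range(1,n) if s[i,4]>=3]
def circ(P):
    from scipy.optimize import least_squares
    return least_squares(lambda q:np.hypot(P[:,0]-q[0],P[:,1]-q[1])-q[2],[*P[:,:2].mean(0),.05],loss='soft_l1',f_scale=.003).x
E
python3 - <<'E'
from meas import *
for n,sb,wb in(('top',(325,195,385,260),(200,220,262,282)),('side',(320,235,380,302),(245,165,312,222))):
    d=pickle.load(open(n+'.pkl','rb'))
    print(n)
    for nm,lo,hi,b,z in(('blue',(100,120,50),(125,255,255),sb,.095),('red',(0,100,100),(7,255,255),sb,.034),('red2',(172,100,100),(180,255,255),sb,.034),('orange',(8,140,150),(22,255,255),wb,.064)):
        for a,c in blobs(d,lo,hi,b): print(nm,a,c.round(1),pt(d,*c,z).round(4))
    x0,y0,x1,y1=wb
    P=np.array([[*pt(d,u,v)] for v in range(y0,y1) for u in range(x0,x1) if d['depth'][v,u]>0])
    for lo,hi in((.06,.07),(.003,.012)):
        q=P[(P[:,2]>lo)&(P[:,2]<hi)]
        if len(q)>10: print(lo,len(q),q[:,2].mean(),circ(q).round(4))
    h=np.histogram(P[:,2],np.arange(-.01,.08,.005));print(h[0])
E
```

```text
top
blue 123 [352.7 222.4] [ 0.5603 -0.1483  0.095 ]
red 5 [345.2 205.6] [ 0.6234 -0.1315  0.034 ]
red 4 [357.2 247.8] [ 0.5006 -0.1625  0.034 ]
orange 12 [244.5 239.5] [0.5237 0.1517 0.064 ]
orange 8 [209.5 255.9] [0.4792 0.2482 0.064 ]
0.06 396 0.06415697614356872 [0.5009 0.2038 0.0542]
0.003 1414 0.006425379229433596 [0.4905 0.1882 0.0604]
[ 137  699 1168  790  202   41   32   33   29   57   48   44   29  104
  257  139   14]
side
blue 241 [351.7 254.4] [ 0.5607 -0.1493  0.095 ]
blue 72 [357.9 297.8] [ 0.5223 -0.2758  0.095 ]
red 9 [374.1 264.4] [ 0.6264 -0.1276  0.034 ]
red 11 [326.7 285. ] [ 0.5035 -0.1591  0.034 ]
orange 44 [270.9 182. ] [0.4902 0.2272 0.064 ]
orange 20 [289.2 183.6] [0.533  0.2057 0.064 ]
orange 63 [287.7 201.6] [0.5047 0.1268 0.064 ]
orange 26 [266.4 202.9] [0.4537 0.137  0.064 ]
0.06 411 0.06408679554122988 [0.5024 0.2021 0.0546]
0.003 919 0.006051488699123602 [0.518  0.2561 0.1087]
[   0  239 1154  463  192  184  194  167  158  192  174  118   63   95
  277  134    0]
```

Run:
```python
from meas import *
C=np.array([.5015,.2025]); prof={}
for n in('top','side'):
    acc=0
    N=5
    for i in range(N):
        d=snap(n); row=[]
        for a in range(0,360,1):
            vs=[]
            for r in(.051,.053,.055,.057):
                p=np.array([C[0]+r*np.cos(np.radians(a)),C[1]+r*np.sin(np.radians(a)),.064])
                R=Rot.from_euler('xyz',d['rotation'],degrees=True).as_matrix(); q=R.T@(p-d['origin'])
                u,v=d['fx']*q[0]/q[2]+d['cx'],d['fy']*q[1]/q[2]+d['cy']
                col=cv2.getRectSubPix(np.ascontiguousarray(d['frame']),(1,1),(float(u),float(v)))[0,0].astype(float)
                vs.append(col[0]-col[2])  # orange-ness
            row.append(np.mean(vs))
        acc=acc+np.array(row)/N
    for a0 in(294.7,114.7):
        k=np.arange(int(a0)-24,int(a0)+25); w=acc[k%360]; print(n,a0,dict(zip(k[::2].tolist(),w[::2].round().astype(int).tolist())))
```

```text
top 294.7 {270: 3, 272: 3, 274: 3, 276: 4, 278: 4, 280: 4, 282: 4, 284: 11, 286: 30, 288: 63, 290: 91, 292: 107, 294: 112, 296: 106, 298: 94, 300: 75, 302: 48, 304: 22, 306: 8, 308: 3, 310: 2, 312: 3, 314: 3, 316: 3, 318: 2}
top 114.7 {90: 4, 92: 4, 94: 3, 96: 3, 98: 3, 100: 4, 102: 3, 104: 8, 106: 19, 108: 41, 110: 63, 112: 80, 114: 89, 116: 95, 118: 95, 120: 89, 122: 72, 124: 49, 126: 25, 128: 10, 130: 5, 132: 3, 134: 4, 136: 3, 138: 3}
side 294.7 {270: 7, 272: 7, 274: 7, 276: 6, 278: 6, 280: 6, 282: 7, 284: 7, 286: 7, 288: 7, 290: 6, 292: 6, 294: 6, 296: 7, 298: 9, 300: 10, 302: 11, 304: 10, 306: 8, 308: 7, 310: 7, 312: 7, 314: 7, 316: 8, 318: 8}
side 114.7 {90: 7, 92: 7, 94: 7, 96: 7, 98: 7, 100: 6, 102: 6, 104: 5, 106: 5, 108: 6, 110: 6, 112: 6, 114: 6, 116: 6, 118: 6, 120: 7, 122: 7, 124: 8, 126: 8, 128: 8, 130: 8, 132: 8, 134: 8, 136: 8, 138: 8}
```

```bash
cat > go.py <<'E'
from look import *
def go(x,y,z,yaw):
    o=get_obs(); R0=Rot.from_euler('xyz',o['tool_rot'],degrees=True); R1=Rot.from_euler('xyz',[180,0,yaw],degrees=True)
    t=R0.inv().apply(np.array([x,y,z])-o['tool_pos'])/.3; w=(R0.inv()*R1).as_rotvec()/np.pi
    print('t',o['time_s'],'pos',o['tool_pos'].round(4),'rot',o['tool_rot'].round(2),'F',o['force'].round(2),'q1,7',o['qpos'][[0,6]].round(1),'g',o['grip_width'],o['grasp_force']); print('ROW',t.round(4),w.round(4))
if __name__=='__main__': go(*map(float,sys.argv[1:5]))
E
python3 go.py .52 .3 .22 140
```

```text
t 0.6 pos [0.1839 0.6235 0.2226] rot [179.99   0.   163.57] F [ 0.31 -0.29  0.27] q1,7 [-72.8  -3.3] g 0.08691460188887416 0.0
ROW [-1.3795 -0.7174  0.0086] [0.    0.    0.131]
```

Emit:
servo_tool(
  series=[
    [[-0.13,-0.04,0,0,0,0.02,1],[-0.27,-0.09,0,0,0,0.04,1],[-0.41,-0.15,0,0,0,0.06,1],[-0.54,-0.22,0,0,0,0.08,1],[-0.66,-0.29,0,0,0,0.1,1],[-0.78,-0.36,0,0,0,0.12,1],[-0.89,-0.43,0,0,0,0.14,1],[-1.0,-0.5,0,0,0,0.16,1],[-1.0,-0.5,0,0,0,0.16,1]],
  ],
)

```text
time_s: 1.35
tool_pos: [0.4366, 0.386, 0.2232]
tool_rot: [180.0, 0.3, 133.9]
force: [1.7, -0.9, -0.6]
grip_width: 0.0871
grasp_force: 0.0
```

```bash
python3 go.py .53 .1 .22 115;python3 go.py .562 -.147 .17 104.3
```

```text
t 1.35 pos [0.4366 0.386  0.2232] rot [179.96   0.33 133.89] F [ 1.74 -0.93 -0.56] q1,7 [-53.4   1. ] g 0.08706549673692465 0.0
ROW [-0.9028 -0.4366  0.0155] [0.0005 0.0018 0.105 ]
t 1.35 pos [0.4366 0.386  0.2232] rot [179.96   0.33 133.89] F [ 1.74 -0.93 -0.56] q1,7 [-53.4   1. ] g 0.08706549673692465 0.0
ROW [-1.5691 -0.9307  0.1856] [0.0007 0.0017 0.1644]
```

Emit:
servo_tool(
  series=[
    [[-0.12,-0.05,0,0,0,0.02,1],[-0.24,-0.1,0,0,0,0.04,1],[-0.36,-0.15,0,0,0,0.06,1],[-0.48,-0.2,0,0,0,0.07,1],[-0.6,-0.26,0,0,0,0.08,1],[-0.7,-0.33,0,0,0,0.1,1],[-0.8,-0.4,0,0,0,0.12,1],[-0.9,-0.48,0,0,0,0.14,1],[-1.0,-0.56,0,0,0,0.16,1],[-1.0,-0.56,0,0,0,0.16,1]],
  ],
)

```text
time_s: 2.18
tool_pos: [0.5221, 0.0535, 0.2233]
tool_rot: [180.0, 0.2, 105.1]
force: [0.3, -1.9, 0.0]
grip_width: 0.0867
grasp_force: 0.0
```

```bash
python3 go.py .562 -.147 .14 104.3
```

```text
t 2.1833 pos [0.5221 0.0535 0.2233] rot [179.96   0.23 105.13] F [ 0.25 -1.88  0.04] q1,7 [-34.7   7.4] g 0.08673270179800038 0.0
ROW [-0.6786 -0.0464  0.2805] [0.0002 0.0013 0.0046]
```

Emit:
servo_tool(
  series=[
    [[-0.11,-0.01,0.04,0,0,0.005,1],[-0.23,-0.02,0.08,0,0,0.005,1],[-0.34,-0.025,0.13,0,0,0.005,1],[-0.45,-0.03,0.18,0,0,0.005,1],[-0.55,-0.04,0.22,0,0,0.005,1],[-0.64,-0.045,0.26,0,0,0.005,1],[-0.679,-0.046,0.28,0,0,0.005,1],[-0.679,-0.046,0.28,0,0,0.005,1],[-0.679,-0.046,0.28,0,0,0.005,1]],
  ],
)

```text
time_s: 2.93
tool_pos: [0.5638, -0.1362, 0.1383]
tool_rot: [-180.0, -0.0, 105.0]
force: [-0.7, 1.3, 0.5]
grip_width: 0.0871
grasp_force: 0.0
```

Run:
```python
from look import *
a=snap('side')['frame'][220:320,300:400,::-1]; b=snap('top')['frame'][180:280,300:400,::-1]
cv2.imwrite('pics/g1.png',np.hstack([cv2.resize(i,(400,400),interpolation=cv2.INTER_CUBIC) for i in(a,b)]))
from go import go; go(.562,-.147,.069,104.3); print(get_obs()['qpos'].round(1))
```

```text
t 3.0333 pos [ 0.5645 -0.1343  0.139 ] rot [ 1.7995e+02 -5.0000e-02  1.0520e+02] F [ 0.25  0.5  -0.74] q1,7 [-19.5  33.5] g 0.0870693652041228 0.0
ROW [-0.0388 -0.0194  0.2334] [ 0.0003 -0.0003  0.005 ]
[-19.5  14.7  35.2 100.6  -9.2  67.5  33.5]
```

View pics/g1.png

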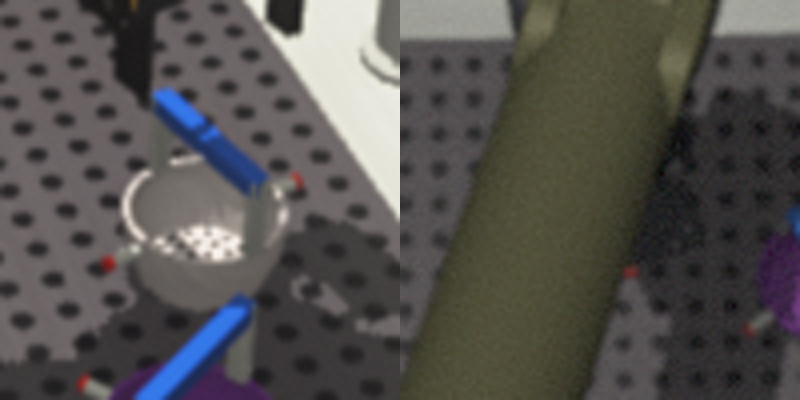

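Left (side): the fingers at (135,60) and (285,15) sit either side of the blue bar, still above it and shifted along it. Right (top): the arm hides the sieve. I correct the offset and descend.

Emit:
servo_tool(
  series=[
    [[-0.02,-0.01,0.05,0,0,0.005,1],[-0.039,-0.019,0.1,0,0,0.005,1],[-0.039,-0.019,0.15,0,0,0.005,1],[-0.039,-0.019,0.2,0,0,0.005,1],[-0.039,-0.019,0.233,0,0,0.005,1],[-0.039,-0.019,0.233,0,0,0.005,1],[-0.039,-0.019,0.233,0,0,0.005,1],[-0.039,-0.019,0.233,0,0,0.005,1]],
  ],
)

```text
time_s: 3.7
tool_pos: [0.5624, -0.1485, 0.0698]
tool_rot: [179.9, 0.0, 104.2]
force: [0.3, -0.9, 0.0]
grip_width: 0.0867
grasp_force: 0.0
```

Emit:
servo_tool(
  series=[
    [[0,0,0,0,0,0,0.5],[0,0,0,0,0,0,0.1],[0,0,0,0,0,0,0],[0,0,0,0,0,0,0],[0,0,0,0,0,0,0],[0,0,0,0,0,0,0],[0,0,0,0,0,0,0],[0,0,0,0,0,0,0],[0,0,0,0,0,0,0],[0,0,0,0,0,0,0]],
  ],
  grip_force=30,
)

```text
time_s: 4.53
tool_pos: [0.5616, -0.149, 0.0686]
tool_rot: [180.0, -0.0, 104.2]
force: [-0.1, 0.2, -0.1]
grip_width: 0.0284
grasp_force: 0.0
```

```bash
python3 go.py .562 -.147 .169 104.3
```

```text
t 4.5333 pos [ 0.5616 -0.149   0.0686] rot [180.    -0.   104.17] F [-0.08  0.19 -0.1 ] q1,7 [-17.1  36.5] g 0.02840943854607918 0.0
ROW [ 0.006   0.0031 -0.3345] [ 0.     -0.     -0.0007]
```

Still closing; I continue.

Emit:
servo_tool(
  series=[
    [[0,0,0,0,0,0,0],[0,0,0,0,0,0,0],[0,0,0,0,0,0,0],[0,0,0,0,0,0,0],[0,0,0,0,0,0,0],[0,0,0,0,0,0,0]],
  ],
  grip_force=30,
)

```text
time_s: 5.03
tool_pos: [0.5618, -0.1489, 0.0688]
tool_rot: [180.0, 0.0, 104.2]
force: [1.1, 0.8, -0.7]
grip_width: 0.0111
grasp_force: 30.0
```

Emit:
servo_tool(
  series=[
    [[0,0,-0.05,0,0,0,0],[0,0,-0.1,0,0,0,0],[0,0,-0.16,0,0,0,0],[0,0,-0.22,0,0,0,0],[0,0,-0.28,0,0,0,0],[0,0,-0.34,0,0,0,0],[0,0,-0.37,0,0,0,0],[0,0,-0.37,0,0,0,0],[0,0,-0.37,0,0,0,0],[0,0,-0.37,0,0,0,0],[0,0,-0.37,0,0,0,0]],
  ],
)

```text
time_s: 5.95
tool_pos: [0.5605, -0.1487, 0.178]
tool_rot: [-179.8, -0.1, 104.2]
force: [1.0, 0.0, -3.9]
grip_width: 0.0117
grasp_force: 29.9
```

Run:
```python
from meas import *
d=snap('side')
for nm,lo,hi in(('red',(0,100,100),(7,255,255)),('blue',(100,120,50),(125,255,255))):
    for a,c in blobs(d,lo,hi,(290,170,400,300)): print(nm,a,c.round(1),pt(d,*c,.145 if nm=='red' else .205).round(4))
from go import go; go(.501,.2022,.19,205.3); print(get_obs()['qpos'].round(1))
```

```text
red 11 [327.1 244.4] [ 0.4999 -0.1616  0.145 ]
blue 18 [398.6 204. ] [ 0.6544 -0.1533  0.205 ]
blue 19 [342.8 205.7] [ 0.5447 -0.1251  0.205 ]
blue 100 [359.8 217.1] [ 0.562 -0.172  0.205]
blue 45 [358.6 296.9] [ 0.4726 -0.3815  0.205 ]
t 6.0 pos [ 0.5607 -0.1488  0.1782] rot [-1.7986e+02 -5.0000e-02  1.0417e+02] F [ 0.07 -0.18 -3.32] q1,7 [-19.2  33.1] g 0.011302407466251932 29.949349472299218
ROW [ 1.1831  0.0935 -0.0386] [-3.000e-04 -9.000e-04 -5.619e-01]
[-19.2  12.9  36.3  97.9  -7.9  72.   33.1]
```

Emit:
servo_tool(
  series=[
    [[0.04,0.005,0,0,0,-0.02,0],[0.1,0.01,0,0,0,-0.045,0],[0.17,0.015,0,0,0,-0.07,0],[0.24,0.02,0,0,0,-0.1,0],[0.31,0.025,0,0,0,-0.13,0],[0.38,0.03,0,0,0,-0.16,0],[0.45,0.035,0,0,0,-0.19,0],[0.52,0.04,0,0,0,-0.22,0],[0.58,0.045,0,0,0,-0.25,0],[0.63,0.05,0,0,0,-0.27,0],[0.65,0.05,0,0,0,-0.28,0],[0.65,0.05,0,0,0,-0.28,0]],
  ],
)

```text
time_s: 7.0
tool_pos: [0.5277, 0.0455, 0.179]
tool_rot: [-180.0, -0.1, 154.8]
force: [-0.7, -1.1, -3.7]
grip_width: 0.0113
grasp_force: 29.9
```

```bash
python3 -c "
from go import *
go(.501,.2022,.178,205.3); print(get_obs()['qpos'].round(1))"
```

```text
t 7.0 pos [0.5277 0.0455 0.179 ] rot [-1.7998e+02 -8.0000e-02  1.5476e+02] F [-0.73 -1.08 -3.73] q1,7 [-30.3  59.1] g 0.011263366532505252 29.948414722457528
ROW [0.3032 0.4345 0.0035] [ 1.000e-04 -4.000e-04 -2.808e-01]
[-30.3   5.2  24.  104.4  -2.3  70.9  59.1]
```

Emit:
servo_tool(
  series=[
    [[0.02,0.03,0,0,0,-0.02,0],[0.05,0.07,0,0,0,-0.045,0],[0.08,0.12,0,0,0,-0.075,0],[0.12,0.17,0,0,0,-0.11,0],[0.16,0.22,0,0,0,-0.145,0],[0.2,0.28,0,0,0,-0.18,0],[0.24,0.34,0,0,0,-0.21,0],[0.27,0.39,0,0,0,-0.24,0],[0.29,0.42,0,0,0,-0.265,0],[0.303,0.434,0.003,0,0,-0.281,0],[0.303,0.434,0.003,0,0,-0.281,0],[0.303,0.434,0.003,0,0,-0.281,0]],
  ],
)

```text
time_s: 8.0
tool_pos: [0.5026, 0.1989, 0.1784]
tool_rot: [-179.9, -0.0, -155.1]
force: [-0.2, -1.0, -3.3]
grip_width: 0.0115
grasp_force: 29.9
```

Emit:
servo_tool(
  series=[
    [[0,0,0.03,0,0,0,0],[0,0,0.06,0,0,0,0],[0,0,0.09,0,0,0,0],[0,0,0.1,0,0,0,0],[0,0,0.1,0,0,0,0],[0,0,0.1,0,0,0,0]],
  ],
)

```text
time_s: 8.5
tool_pos: [0.502, 0.2001, 0.1483]
tool_rot: [-180.0, -0.0, -154.9]
force: [0.5, -1.3, -3.1]
grip_width: 0.0116
grasp_force: 29.9
```

Run:
```python
from meas import *
from go import go
go(.501,.2022,.148,205.3); o=get_obs(); print(o['qpos'].round(1)); zu=o['tool_pos'][2]-.069
fr=[]
for n,b in(('side',(235,130,320,225)),('top',(190,200,270,290))):
    d=snap(n); f=d['frame'][b[1]:b[3],b[0]:b[2],::-1]; fr.append(cv2.resize(f,(400,400),interpolation=cv2.INTER_CUBIC))
    for nm,lo,hi in(('red',(0,110,90),(6,255,255)),('red2',(174,110,90),(180,255,255)),('blue',(100,120,50),(125,255,255))):
        for a,c in blobs(d,lo,hi,b): print(n,nm,a,c.round(1),pt(d,*c,zu+(.034 if nm!='blue' else .095)).round(4))
cv2.imwrite('pics/w1.png',np.hstack(fr))
```

```text
t 8.5 pos [0.502  0.2001 0.1483] rot [-1.8000e+02 -4.0000e-02 -1.5487e+02] F [ 0.54 -1.27 -3.11] q1,7 [-37.6  92.4] g 0.011628497197976618 29.94905613362789
ROW [0.     0.0076 0.0011] [-0.     -0.0002 -0.001 ]
[-37.6   7.9  14.2 104.8  -2.1  67.6  92.4]
side red 7 [294.  179.3] [0.5269 0.1448 0.1133]
side blue 11 [286.5 145.7] [0.5268 0.2046 0.1743]
side blue 63 [270.2 152.4] [0.4797 0.1836 0.1743]
```

View pics/w1.png

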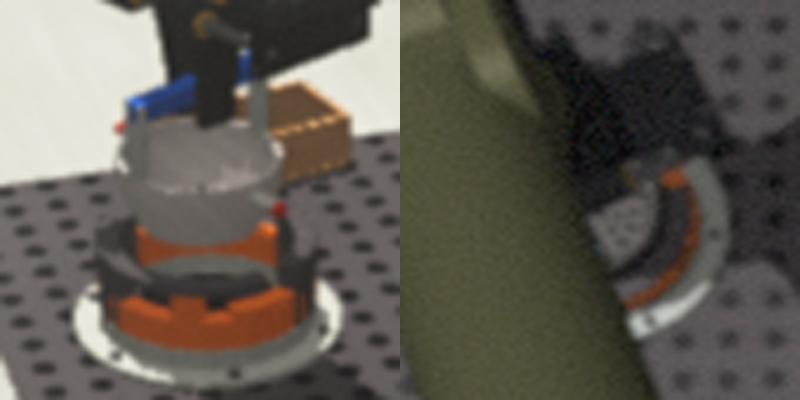

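Left (side): the basket hangs above the well, near red tip at (278,210), and the near entry gap lies just below it. Right (top): the arm covers most of the well, and one orange gap shows at (675,175). I lower it to just above the rim and check alignment.

Emit:
servo_tool(
  series=[
    [[-0.004,0.007,0.03,0,0,-0.001,0],[-0.004,0.007,0.06,0,0,-0.001,0],[-0.004,0.007,0.09,0,0,-0.001,0],[-0.004,0.007,0.12,0,0,-0.001,0],[-0.004,0.007,0.138,0,0,-0.001,0],[-0.004,0.007,0.138,0,0,-0.001,0],[-0.004,0.007,0.138,0,0,-0.001,0],[-0.004,0.007,0.138,0,0,-0.001,0]],
  ],
)

```text
time_s: 9.27
tool_pos: [0.5024, 0.2028, 0.1074]
tool_rot: [180.0, -0.0, -154.7]
force: [0.7, 0.9, -3.1]
grip_width: 0.0116
grasp_force: 30.0
```

Run:
```python
from meas import *
from go import go
go(.5025,.2025,.09,205.3)
d=snap('side'); b=(245,155,320,215); f=d['frame'][b[1]:b[3],b[0]:b[2],::-1]
cv2.imwrite('pics/w2.png',cv2.resize(f,(750,600),interpolation=cv2.INTER_CUBIC))
for a,c in blobs(d,(0,110,90),(6,255,255),b): print(a,c.round(1),pt(d,*c,get_obs()['tool_pos'][2]-.035).round(4))
```

```text
t 9.2667 pos [0.5024 0.2028 0.1074] rot [ 180.     -0.   -154.68] F [ 0.7   0.94 -3.14] q1,7 [-37.5  92.9] g 0.011625470298476914 29.955004658550024
ROW [-0.     -0.0009  0.0581] [ 0.     -0.      0.0001]
4 [260.5 172.5] [0.4736 0.2674 0.0725]
9 [293.9 192.7] [0.5275 0.1483 0.0725]
```

View pics/w2.png

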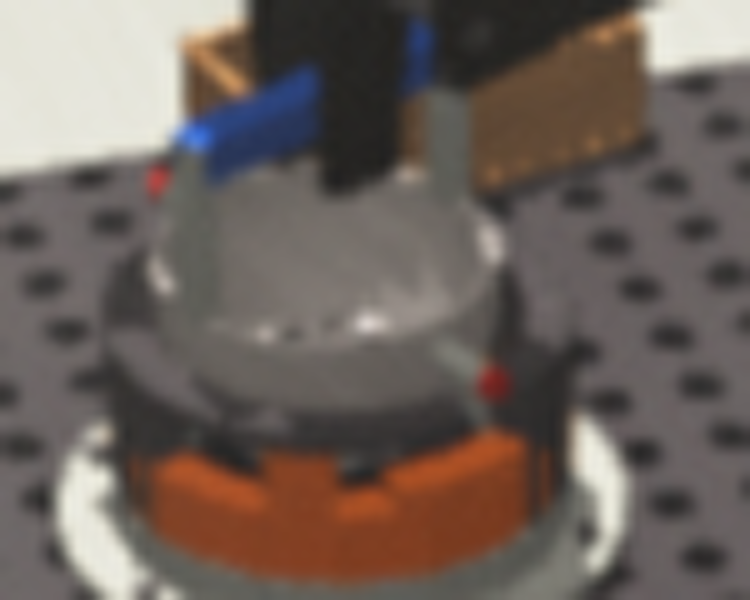

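Side view: the near red tip at (493,383) hangs just above the near gap, between the hook's edge (~480,420) and the column (~535,470). The far tip is at (158,182). Alignment is plausible, so I lower slowly and watch the force.

Emit:
servo_tool(
  series=[
    [[0,0,0.005,0,0,0,0],[0,0,0.01,0,0,0,0],[0,0,0.014,0,0,0,0],[0,0,0.017,0,0,0,0],[0,0,0.02,0,0,0,0],[0,0,0.02,0,0,0,0],[0,0,0.02,0,0,0,0]],
  ],
)

```text
time_s: 9.9
tool_pos: [0.5026, 0.203, 0.1015]
tool_rot: [180.0, 0.0, -154.7]
force: [1.6, 0.9, -2.6]
grip_width: 0.0117
grasp_force: 29.9
```

```bash
python3 go.py .5025 .2025 .09 205.3; python3 -c "
from look import *
print(get_obs()['wrist_torque'])"
```

```text
t 9.9 pos [0.5026 0.203  0.1015] rot [ 1.8000e+02  4.0000e-02 -1.5467e+02] F [ 1.59  0.92 -2.63] q1,7 [-37.4  93. ] g 0.011741294614075332 29.946877006441355
ROW [ 0.0011 -0.0012  0.0383] [0.     0.0002 0.0002]
[ 0.42890411 -0.47453854  0.02912003]
```

Emit:
servo_tool(
  series=[
    [[0,0,0.003,0,0,0,0],[0,0,0.006,0,0,0,0],[0,0,0.009,0,0,0,0],[0,0,0.012,0,0,0,0],[0,0,0.012,0,0,0,0],[0,0,0.012,0,0,0,0]],
  ],
)

```text
time_s: 10.4
tool_pos: [0.5029, 0.2028, 0.0978]
tool_rot: [-180.0, 0.1, -154.7]
force: [3.9, 1.0, -2.4]
grip_width: 0.0117
grasp_force: 30.0
```

```bash
python3 go.py .5025 .2025 .09 205.3; python3 -c "
from look import *
print(get_obs()['wrist_torque'])"
```

```text
t 10.4 pos [0.5029 0.2028 0.0978] rot [-1.7998e+02  7.0000e-02 -1.5467e+02] F [ 3.94  0.98 -2.44] q1,7 [-37.4  93. ] g 0.011652648201809283 29.965632213279605
ROW [ 0.0017 -0.0004  0.026 ] [-0.0001  0.0004  0.0002]
[ 0.45044209 -1.04422679  0.10372162]
```

Emit:
servo_tool(
  series=[
    [[-0.003,-0.001,0,0,0,0,0],[-0.006,-0.001,0,0,0,0,0],[-0.006,-0.001,0.003,0,0,0,0],[-0.006,-0.001,0.006,0,0,0,0],[-0.006,-0.001,0.009,0,0,0,0],[-0.006,-0.001,0.012,0,0,0,0],[-0.006,-0.001,0.012,0,0,0,0],[-0.006,-0.001,0.012,0,0,0,0]],
  ],
)

```text
time_s: 11.07
tool_pos: [0.5038, 0.2029, 0.0938]
tool_rot: [-180.0, -0.1, -154.7]
force: [2.2, 1.0, -4.1]
grip_width: 0.0114
grasp_force: 30.0
```

```bash
python3 go.py .5025 .2025 .09 205.3; python3 -c "
from look import *
print(get_obs()['wrist_torque'])"
```

```text
t 11.0667 pos [0.5038 0.2029 0.0938] rot [-1.7999e+02 -5.0000e-02 -1.5468e+02] F [ 2.23  1.02 -4.15] q1,7 [-37.3  93.2] g 0.011438197267694898 29.96223410591483
ROW [0.0045 0.0005 0.0126] [-0.     -0.0003  0.0001]
[ 0.15958659 -0.47910583  0.0808227 ]
```

Emit:
servo_tool(
  series=[
    [[-0.002,0,0.004,0,0,0,0],[-0.002,0,0.008,0,0,0,0],[-0.002,0,0.012,0,0,0,0],[-0.002,0,0.016,0,0,0,0],[-0.002,0,0.02,0,0,0,0],[-0.002,0,0.024,0,0,0,0],[-0.002,0,0.024,0,0,0,0],[-0.002,0,0.024,0,0,0,0]],
  ],
)

```text
time_s: 11.73
tool_pos: [0.5045, 0.2035, 0.0868]
tool_rot: [180.0, -0.0, -154.7]
force: [0.5, -0.7, -3.7]
grip_width: 0.0119
grasp_force: 30.0
```

```bash
python3 go.py .5025 .2025 .085 205.3; python3 -c "
from look import *
print(get_obs()['wrist_torque'])"
```

```text
t 11.7333 pos [0.5045 0.2035 0.0868] rot [ 1.8000e+02 -2.0000e-02 -1.5467e+02] F [ 0.46 -0.66 -3.71] q1,7 [-37.3  93.3] g 0.011862012194846418 29.95668249204755
ROW [ 0.0074 -0.0002  0.006 ] [ 0.     -0.0001  0.0002]
[ 0.05241225  0.00281161 -0.00327013]
```

Emit:
servo_tool(
  series=[
    [[0,0,0.002,0,0,0,0],[0,0,0.004,0,0,0,0],[0,0,0.006,0,0,0,0],[0,0,0.008,0,0,0,0],[0,0,0.008,0,0,0,0],[0,0,0.008,0,0,0,0]],
  ],
)

```text
time_s: 12.23
tool_pos: [0.5047, 0.2037, 0.0847]
tool_rot: [180.0, 0.0, -154.7]
force: [-0.5, -0.1, -2.8]
grip_width: 0.0117
grasp_force: 29.9
```

Emit:
servo_tool(
  series=[
    [[0,0,0.002,0,0,0,0],[0,0,0.004,0,0,0,0],[0,0,0.004,0,0,0,0],[0,0,0.004,0,0,0,0]],
  ],
)

```text
time_s: 12.57
tool_pos: [0.5049, 0.2041, 0.0842]
tool_rot: [180.0, 0.1, -154.7]
force: [-2.2, 2.0, 3.2]
grip_width: 0.0114
grasp_force: 30.0
```

On the ledge with a light press. Now I twist clockwise, the first 24 degrees quickly.

Emit:
servo_tool(
  series=[
    [[0,0,0,0,0,0.01,0],[0,0,0,0,0,0.025,0],[0,0,0,0,0,0.04,0],[0,0,0,0,0,0.055,0],[0,0,0,0,0,0.067,0],[0,0,0,0,0,0.067,0],[0,0,0,0,0,0.067,0]],
  ],
)

```text
time_s: 13.15
tool_pos: [0.5062, 0.2036, 0.0842]
tool_rot: [-180.0, 0.2, -166.7]
force: [1.5, 0.8, 1.9]
grip_width: 0.0117
grasp_force: 30.0
```

```bash
python3 go.py .5025 .2025 .085 205.3; python3 -c "
from look import *
print(get_obs()['wrist_torque'])"
```

```text
t 13.15 pos [0.5062 0.2036 0.0842] rot [-179.99    0.19 -166.68] F [1.54 0.79 1.94] q1,7 [-38.4  81.6] g 0.011673388730622552 29.98280653730035
ROW [ 0.013  -0.0006 -0.0028] [-0.0001  0.0011 -0.0666]
[-0.00751378 -0.66294551  0.01676628]
```

Emit:
servo_tool(
  series=[
    [[0,0,0,0,0,0.01,0],[0,0,0,0,0,0.025,0],[0,0,0,0,0,0.04,0],[0,0,0,0,0,0.055,0],[0,0,0,0,0,0.067,0],[0,0,0,0,0,0.067,0],[0,0,0,0,0,0.067,0]],
  ],
)

```text
time_s: 13.73
tool_pos: [0.5057, 0.2035, 0.0841]
tool_rot: [180.0, 0.1, -178.7]
force: [2.8, -0.1, 3.8]
grip_width: 0.0118
grasp_force: 30.0
```

```bash
python3 go.py .5025 .2025 .085 205.3; python3 -c "
from look import *
print(get_obs()['wrist_torque'])"
```

```text
t 13.7333 pos [0.5057 0.2035 0.0841] rot [ 1.7997e+02  1.3000e-01 -1.7871e+02] F [ 2.75 -0.06  3.75] q1,7 [-39.6  69.9] g 0.011773223980570034 29.99260190874338
ROW [ 0.0108 -0.0031 -0.0029] [-0.      0.0007 -0.1334]
[-0.19212311 -0.49744905  0.01749399]
```

Emit:
servo_tool(
  series=[
    [[0,0,0,0,0,0.01,0],[0,0,0,0,0,0.022,0],[0,0,0,0,0,0.034,0],[0,0,0,0,0,0.034,0]],
  ],
)

```text
time_s: 14.07
tool_pos: [0.5037, 0.2028, 0.0827]
tool_rot: [-179.9, -0.1, 175.1]
force: [0.4, -1.8, 1.7]
grip_width: 0.0117
grasp_force: 30.2
```

Emit:
servo_tool(
  series=[
    [[0,0,0,0,0,0.01,0],[0,0,0,0,0,0.02,0],[0,0,0,0,0,0.02,0]],
  ],
)

```text
time_s: 14.32
tool_pos: [0.5036, 0.203, 0.0822]
tool_rot: [-179.9, -0.1, 171.5]
force: [0.9, -1.0, -4.3]
grip_width: 0.0115
grasp_force: 30.0
```

Emit:
servo_tool(
  series=[
    [[0,0,0,0,0,0.01,0],[0,0,0,0,0,0.02,0],[0,0,0,0,0,0.02,0]],
  ],
)

```text
time_s: 14.57
tool_pos: [0.5044, 0.2026, 0.0824]
tool_rot: [-179.9, -0.0, 168.0]
force: [2.0, -1.7, -5.0]
grip_width: 0.0115
grasp_force: 30.0
```

Fz fell from +3.8 to −4 N and the tool sank 2 mm below the ledge contact height, so the notches are here. I lower gently.

Emit:
servo_tool(
  series=[
    [[0,0,0.003,0,0,0,0],[0,0,0.006,0,0,0,0],[0,0,0.006,0,0,0,0],[0,0,0.006,0,0,0,0]],
  ],
)

```text
time_s: 14.9
tool_pos: [0.5046, 0.2032, 0.0813]
tool_rot: [-180.0, -0.0, 167.9]
force: [2.7, -1.1, -4.1]
grip_width: 0.0118
grasp_force: 30.0
```

```bash
python3 go.py .5025 .2025 .0788 168; python3 -c "
from look import *
print(get_obs()['wrist_torque'])"
```

```text
t 14.9 pos [0.5046 0.2032 0.0813] rot [-1.7997e+02 -1.0000e-02  1.6793e+02] F [ 2.69 -1.09 -4.08] q1,7 [-40.9  56.8] g 0.011774978547020965 29.96458257548511
ROW [ 0.0063 -0.0038  0.0084] [-0.0001 -0.     -0.0004]
[-0.3439733  -0.58934901  0.14791198]
```

Emit:
servo_tool(
  series=[
    [[-0.002,0,0.003,0,0,0,0],[-0.002,0,0.006,0,0,0,0],[-0.002,0,0.008,0,0,0,0],[-0.002,0,0.008,0,0,0,0],[-0.002,0,0.008,0,0,0,0]],
  ],
)

```text
time_s: 15.32
tool_pos: [0.5051, 0.2037, 0.0791]
tool_rot: [180.0, -0.0, 167.9]
force: [0.6, 0.5, -3.7]
grip_width: 0.0119
grasp_force: 30.0
```

```bash
python3 go.py .5025 .2025 .0788 168; python3 -c "
from look import *
print(get_obs()['wrist_torque'])"
```

```text
t 15.3167 pos [0.5051 0.2037 0.0791] rot [ 1.7999e+02 -1.0000e-02  1.6791e+02] F [ 0.64  0.55 -3.68] q1,7 [-40.8  56.9] g 0.01185011758734863 29.956813668832183
ROW [ 0.0078 -0.0056  0.0011] [ 0.0001 -0.     -0.0005]
[-0.09888849 -0.39213065  0.07233138]
```

Emit:
servo_tool(
  series=[
    [[0,0,0.002,0,0,0,0],[0,0,0.003,0,0,0,0],[0,0,0.003,0,0,0,0],[0,0,0.003,0,0,0,0]],
  ],
)

```text
time_s: 15.65
tool_pos: [0.5053, 0.2038, 0.0785]
tool_rot: [180.0, 0.0, 167.9]
force: [0.3, 0.5, -1.8]
grip_width: 0.012
grasp_force: 30.0
```

Seated at the notch floor. I release and withdraw.

Emit:
servo_tool(
  series=[
    [[0,0,0.001,0,0,0,0.3],[0,0,0.001,0,0,0,0.6],[0,0,0.001,0,0,0,1],[0,0,0.001,0,0,0,1],[0,0,0.001,0,0,0,1],[0,0,0.001,0,0,0,1],[0,0,0.001,0,0,0,1],[0,0,0.001,0,0,0,1],[0,0,0.001,0,0,0,1]],
  ],
)

```text
time_s: 16.4
tool_pos: [0.5052, 0.2034, 0.078]
tool_rot: [180.0, 0.0, 167.9]
force: [0.3, -0.4, -0.0]
grip_width: 0.0638
grasp_force: 0.0
```

Emit:
servo_tool(
  series=[
    [[0,0,0,0,0,0,1],[0,0,-0.04,0,0,0,1],[0,0,-0.1,0,0,0,1],[0,0,-0.18,0,0,0,1],[0,0,-0.27,0,0,0,1],[0,0,-0.36,0,0,0,1],[0,0,-0.45,0,0,0,1],[0,0,-0.5,0,0,0,1],[0,0,-0.5,0,0,0,1],[0,0,-0.5,0,0,0,1],[0,0,-0.5,0,0,0,1]],
  ],
)

```text
time_s: 17.32
tool_pos: [0.5047, 0.2032, 0.2273]
tool_rot: [-180.0, -0.1, 167.9]
force: [-0.0, 0.2, 0.3]
grip_width: 0.0869
grasp_force: 0.0
```

Run:
```python
from meas import *
d=snap('side'); b=(245,140,320,215); f=d['frame'][140:215,230:330,::-1]
cv2.imwrite('pics/end.png',cv2.resize(f,(800,600),interpolation=cv2.INTER_CUBIC))
for a,c in blobs(d,(100,120,50),(125,255,255),b): print(a,c.round(1),pt(d,*c,.105).round(4),pt(d,*c).round(4))
o=get_obs(); print(o['force'],o['grip_width'],o['tool_pos'])
```

```text
172 [277.4 173.5] [0.4997 0.1968 0.105 ] [0.4998 0.1971 0.1048]
[-0.06708616  0.2686308   0.20027826] 0.08673339404886023 [0.50445738 0.2030709  0.2267839 ]
```

View pics/end.png

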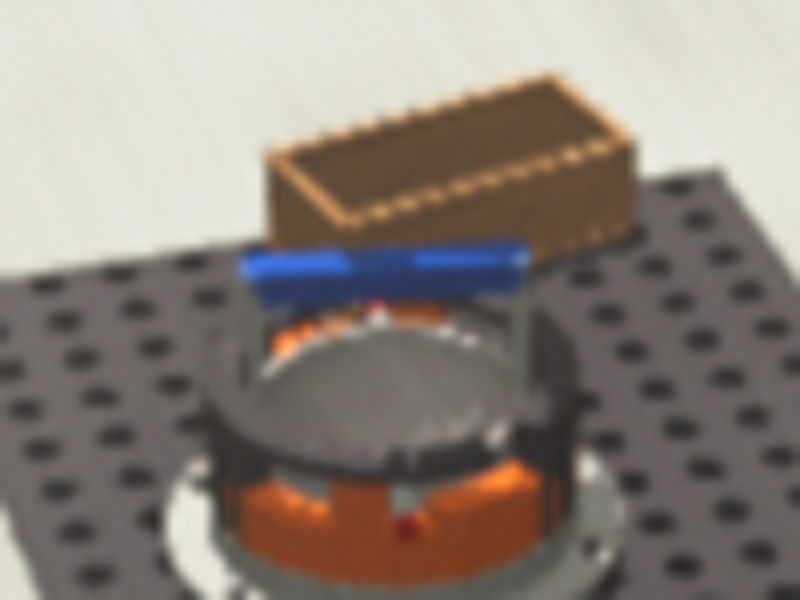

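The picture shows the basket level in the well, its near lug's red tip (405,528) low in the notch below the hook, and the bar top at about 105 mm, as it should be. The gripper is clear, so I hand it in.

```bash
python3 -c "
from cell import env
print(env.sign_off())"
```

```text
the job is handed in; nothing more can be done
None
```

The sieve basket hangs locked in the rinse well, both lugs in the notches by feel and height (only the near one seen there); it is released, the gripper is clear, and the job was handed in at about 17 s with no verdict returned.

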